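Square up the notched display glass and hold its frosted end to the code reader

TASK

In the blue tray, find the display glass with the small notch in one corner of its frosted, yellow-labelled end. Set it down label up in the squaring nest, not dropping it, with its notch over the orange corner key, so that it sits flat and square in the pocket, and let go of it there; then pick it up again and finish while still holding it in the gripper, level and label up, in front of the code reader at the height of the reader's window, frosted end pointing straight at the window and about 5 cm away from it. Leave the other glasses and the other things on the bench where they are.

Things in the scene. Friction and masses are not known exactly. Their poses are not given: they have to be found in the camera images.
- glass_center (a point): Centre (half-way up) of the notched display glass, a stiff plate 90 x 46 x 8 mm, about 80 g, lying label up at any yaw in the tray among two others (110 mm or more between centres). Own x: along the 90 mm length to the frosted end; y: across the 46 mm; z: up out of the label face. Top: black screen, pale frosted ledge at +x with yellow label. A 10 x 10 mm notch cuts through the +x, -y corner.
- frosted_end (a point): Point on the same glass: middle of the edge of its frosted end, half-way up, 45 mm from the centre along the glass's +x. Axes as the glass.
- notch (a point): Point on the same glass: middle of the open notch, 40 mm along +x and 18 mm along -y from the centre, half-way up. Axes as the glass.
- tray: Shallow open blue tray, fixed, 200 x 370 mm outside (own x, y), 32 mm high, walls and floor 5 mm thick; origin at the centre of its underside.
- nest_seat (a point): Where the centre of the seated glass lies (20 mm above the bench); x along the pocket to the orange key's end, y across, z up: the seated glass has the same axes. Fixed nest: base 150 x 112 x 10 mm, pad 40 mm wide, top at 16 mm, black walls, 1.5 mm clearance all round, 4 mm straight, then 3 mm of 45 degree lead-in. Long walls are open over the middle 57 mm: fingers fit there, down to the base.
- nest_key (a point): Middle of the orange corner key of the nest, 40 mm along +x and 18 mm along -y from the seat centre, at the same height: a 10 x 10 mm block that stands 4 mm above the pad and fills the notch (1.5 mm clearance). A glass turned the wrong way rides up on it.
- read_point (a point): Where the middle of the frosted end's edge is to be held: 50 mm straight out from the window of the code reader, 150 mm above the bench. x points from here straight into the window, y sideways, z up. The reader is fixed: a grey head 75 mm deep, 85 wide, 70 high on a post, dark window with red lamps centred 150 mm above the bench, head top at 185 mm.
- plain1_center (a point): Centre of an ordinary glass, 90 x 46 x 8 mm, square corners, no notch, no label, lying in the same tray. Leave alone.
- plain2_center (a point): Centre of another ordinary glass like it, in the same tray. Leave alone.
- scissors: Steel scissors with black rings, about 175 mm long, lying on the bench to the left; origin at the pivot. Leave alone.
- tape: Roll of yellow tape, 90 mm across, 24 mm high, lying flat on the bench behind the tray; origin at its underside. Leave alone.
- bottle: White bottle with a blue cap, 60 mm across, 130 mm high, at the right rear; origin at the centre of its foot. Leave alone.
- tipbox: Small open green box, 100 x 70 x 30 mm, at the left; origin at the centre of its underside. Leave alone.
- wipes: Cardboard box of wipes, 120 x 110 x 55 mm, at the left edge; origin at the centre of its underside. Leave alone.
Mind the look-alikes: they are no part of the job. Leave any pink or purple look-alike of the part that bears glass_center alone.

How it is judged:
By the outcome, as a careful person would: the job done as asked, in the order asked, and still so for the second after the job is handed in, while the arm keeps its last pose, push and grip.
It also fails if it takes over 50 s, if anything falls off the work surface, if the arm or the gripper's body presses on something with over 40 N, if the wrist force passes 120 N, or if a joint passes its speed limit or range.

ROBOT

A 6-joint arm with a two-finger parallel gripper is mounted at the origin on the work surface. World frame = base frame: x ahead of the robot, y to its left, z up, the work surface at z = 0. Lengths are in m, angles in rad, forces in N, time in s.
With the tool pointing down it reaches from about 0.3 to 0.825 m from the base axis. Payload 5.4 kg.
Tool frame: the origin (TCP) lies midway between the tips of the shut fingers; the grasp point (between the pads) lies 19 mm behind it (env.pinch_z is the distance from the TCP to the grasp point, in m); z points along the fingers, y is the line along which they close (so a half turn about z gives the same grasp; the last joint's range is limited). The gripper opens to 92 mm and grips with 3 to 60 N. Pads are 20 mm wide; open, the fingers measure 128 mm over their backs; the gripper's body (75 mm by 189 mm) begins 69 mm behind the grasp point.
Start: joints at [-0.21, 0.158, 1.597, -0, 1.386, -0.21], TCP at [0.575, -0, 0.215] pointing down, gripper open.
Joint ranges: [-2.91, 2.91], [-0.94, 2.29], [0.18, 2.7], [-1.29, 4.43], [0.17, 2.64], [-3, 3]. Speed limits (rad/s): [2.57, 2.57, 3.14, 3.14, 3.14, 3.14].

INTERFACE

Orientations are given as a unit quaternion [w, x, y, z].
In Python, from station import env, eyes gives the robot as it stands. The module is installed in compiled form; this text tells all that it offers.
- The arm moves only by the shell command python3 -m inch 'ROWS' [FORCE]. ROWS is JSON, a list of rows, each an object of numbers: "x", "y", "z": the shift along the tool's x, y, z in m; "turn": the turn about the tool's z in rad; "hand": the closure, from 0 (fully open) to 1 (shut). A call has 1 to 12 rows; each row shifts and turns the commanded pose from where the row before left it, along the tool's axes as they then stand; what a row does not reach is not made up. A row lasts 1/12 s, in which the tool goes at most 41.7 mm and 7.16 degrees, less where a joint would pass 70% of its speed; a pose out of reach is approached as far as the arm can. A call is refused whole if a number of a shift passes 0.0417 or a number of a turn 0.125, either way. A call with a gripper value outside its range is refused whole. The fingers move at their own pace and stop on an object; FORCE is the grip in N (left out, the last holds). Time passes only in rows, so rows that do not move let the fingers close. It gives the time, the measured TCP pose, the force, the opening and the grip force at its end, in the units of the state.
- env.get_obs(): the state, without advancing time (a new reading comes with each control period).
- eyes.get_image(name): name is "scene" or "side" or "wrist"; returns the picture (420x560x3 uint8, blue, green, red); there is no depth.
- eyes.camera_model(name): a dict with "mtx" (3x3 intrinsics, pixels), "R" (3x3) and "t" (3): a world point X has camera coordinates R X + t. Camera axes: x right, y down, z forward; pixel columns grow to the right and rows downward; lengths in m; the calibration is good to about 2 mm. A picture is of the moment at which its call begins: read the wrist's pose just before it. camera_model takes no time and is no camera call; for the wrist camera it gives the pose at the moment of the call.
- env.job_done(): hands the job in; it is judged then, once.
The state is a dict: "time": time; "q": joint angles; "qvel": joint speeds; "joint_efforts": joint torques, N m; "tcp_pos": TCP position; "eef_rot": TCP orientation; "force": force on the tool from outside, world axes, zero at the start; "torque": the same for the moment, N m; "width": finger opening in m; "gripper_force": force on a finger pad.
Only numpy, scipy, OpenCV 4.12 (cv2) and the standard library are available. Lean on these libraries where they do the work, as an engineer would, in place of code of your own. Each camera call takes 0.05 s, during which the arm holds its last target. There are 200 camera calls.

## Working session

There is one attempt and no reset: what is moved stays moved. The work goes in short steps, Python scripts to look and compute and a shell command to move; the robot and the scene stay as the last step left them, time stands still between calls to the robot, and variables do not carry over. Pictures are saved under pics/ and viewed, at most 10 in all, crops included, and the job is handed in when it is done.

```bash
mkdir -p pics && cat > h.py <<'E'
import numpy as np, cv2
from station import env, eyes
def snap(n,f=None):
    m=eyes.camera_model(n); im=eyes.get_image(n)
    if f: cv2.imwrite('pics/'+f,im)
    return im,m
def ray(m,uv,z):
    d=m['R'].T@np.linalg.inv(m['mtx'])@np.array([uv[0],uv[1],1.]); c=-m['R'].T@m['t']
    return c+d*(z-c[2])/d[2]
def proj(m,X):
    p=m['mtx']@(m['R']@np.array(X)+m['t']); return p[:2]/p[2]
E
python3 - <<'E'
from h import *
ims=[]
for n in ['scene','side','wrist']:
    im,m=snap(n,n+'0.png'); ims.append(im); print(n,-m['R'].T@m['t'],m['mtx'][0,0],m['R'][2])
    np.savez('pics/'+n+'0.npz',**m)
o=env.get_obs(); print(o['time'],o['tcp_pos'],o['eef_rot'],env.pinch_z,o['width'])
E
```

```text
scene [ 0.8683083  -0.58049231  1.29586495] 448.653732954098 [-0.26711426  0.42939821 -0.86270919]
side [-0.25445027  1.04982227  1.07403274] 462.86005276964727 [ 0.48197879 -0.64993564 -0.5876054 ]
wrist [0.57548319 0.07596192 0.38377906] 368.34421559309664 [-0.00158306 -0.26608198 -0.9639491 ]
0.15 [5.74512067e-01 7.49792927e-05 2.13839704e-01] [-6.09188682e-04  7.07108187e-01  7.07104995e-01 -4.08524956e-04] 0.0187 0.09220766407205891
```

View pics/scene0.png

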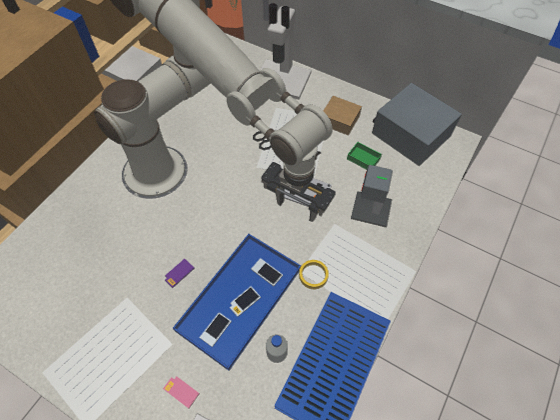

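View pics/wrist0.png

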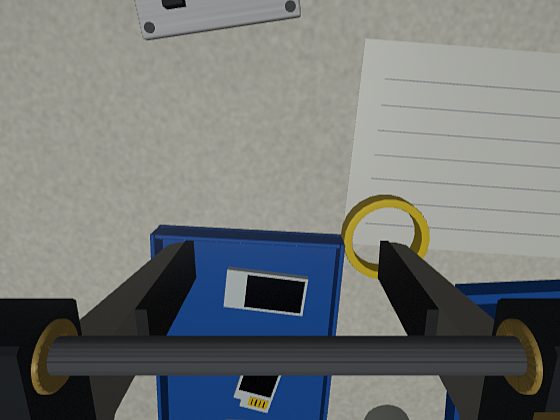

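The scene shows three glasses in the tray at (268,271), (245,299) and (216,328), with look-alikes in purple (180,272) and pink (181,391) on the bench. The reader is at about (377,185), and the nest is hidden under the gripper. The wrist view shows the nest's edge at the top and the middle glass's yellow label at (257,403).

```bash
python3 - <<'E'
import cv2,numpy as np
a=cv2.imread('pics/scene0.png')[225:375,165:315]; a=cv2.resize(a,(500,500),interpolation=cv2.INTER_CUBIC)
b=cv2.imread('pics/scene0.png')[140:250,250:400];b=cv2.resize(b,(300,220),interpolation=cv2.INTER_CUBIC)
c=np.zeros((500,800,3),np.uint8);c[:,:500]=a;c[:220,500:]=b
cv2.imwrite('pics/c1.png',c)
E
```

```text
(no output)
```

View pics/c1.png

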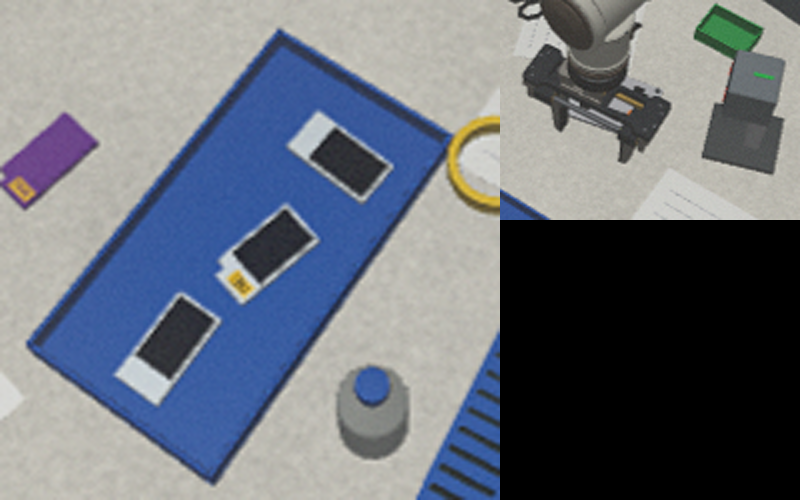

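View pics/side0.png

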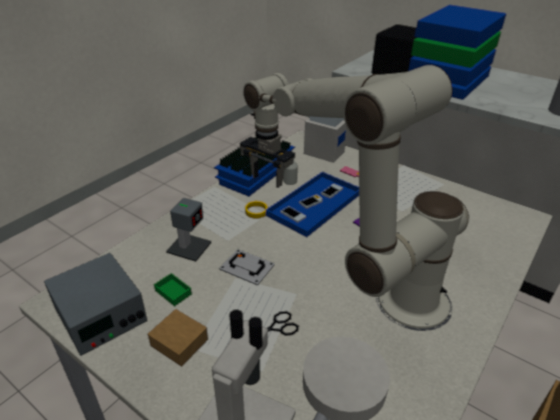

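Candidates for the notched glass: the middle tray glass (245,299), which has a yellow label and a visible notch; the plain glasses (268,271) and (216,328), which have neither; and the purple (180,272) and pink (181,391) look-alikes outside the tray. I choose the middle one, and the crop confirms its notch at about crop (222,268). The side view shows the nest at (247,265), and the reader at (187,215) with its lamps at (197,217).

```bash
cat >> h.py <<'E'
def glass(im,m,z,roi):
    """non-blue blob in roi (u0,v0,u1,v1) -> rect corners on plane z, label centre"""
    hsv=cv2.cvtColor(im,cv2.COLOR_BGR2HSV); blue=(hsv[...,0]>100)&(hsv[...,0]<130)&(hsv[...,1]>110)&(hsv[...,2]>70)
    k=np.zeros(im.shape[:2],np.uint8); u0,v0,u1,v1=roi; k[v0:v1,u0:u1]=255*(~blue[v0:v1,u0:u1])
    cs,_=cv2.findContours(k,cv2.RETR_EXTERNAL,cv2.CHAIN_APPROX_NONE); c=max(cs,key=cv2.contourArea)[:,0]
    P=np.array([ray(m,p,z)[:2] for p in c],np.float32)
    (cx,cy),wh,a=cv2.minAreaRect(P*1000)
    y=(hsv[...,0]>15)&(hsv[...,0]<35)&(hsv[...,1]>130)&(k>0); v,u=np.nonzero(y)
    lab=ray(m,(u.mean(),v.mean()),z)[:2] if len(u) else None
    b=cv2.boxPoints(((cx,cy),wh,a))/1000; e=b[1]-b[0]; f=b[2]-b[1]; e=e if np.hypot(*e)>np.hypot(*f) else f
    ctr=np.array([cx,cy])/1000
    if lab is not None and (lab-ctr)@e<0: e=-e
    return ctr,np.degrees(np.arctan2(e[1],e[0])),wh,lab
E
python3 - <<'E'
from h import *
S=dict(np.load('pics/scene0.npz'));D=dict(np.load('pics/side0.npz'))
s=cv2.imread('pics/scene0.png');d=cv2.imread('pics/side0.png')
for r in [(228,281,264,318),(250,258,287,289),(198,310,233,348)]: print(glass(s,S,.013,r))
print('tray',[ray(S,p,.032)[:2].round(3) for p in [(249,235),(300,268),(174,328),(229,368)]])
print('nest(side)',[ray(D,p,.01)[:2].round(3) for p in [(238,250),(274,265),(258,283),(221,265)]])
hsv=cv2.cvtColor(d,cv2.COLOR_BGR2HSV)
for nm,roi,lo,hi in [('lamps',(170,195,210,240),(0,120,80),(8,255,255)),('key',(220,248,275,285),(5,120,90),(22,255,255))]:
    k=cv2.inRange(hsv,lo,hi); q=np.zeros_like(k);u0,v0,u1,v1=roi;q[v0:v1,u0:u1]=k[v0:v1,u0:u1]
    v,u=np.nonzero(q); print(nm,len(u),u.mean(),v.mean(), ray(D,(u.mean(),v.mean()),.15 if nm=='lamps' else .02))
print('reader base',[ray(S,p,.008)[:2].round(3) for p in [(352,218),(387,225),(391,199)]])
print('head top',[ray(S,p,.185)[:2].round(3) for p in [(369,166),(391,169),(388,190),(363,188)]])
o=cv2.resize(d[190:290,160:290],(780,600),interpolation=cv2.INTER_CUBIC);cv2.imwrite('pics/c2.png',o)
E
```

```text
(array([ 0.54205048, -0.24676357]), np.float32(-107.561874), (92.46920013427734, 48.56113815307617), array([ 0.53904986, -0.28058386]))
(array([ 0.55054382, -0.13202661]), np.float32(-7.490388), (49.615821838378906, 92.59014129638672), None)
(array([ 0.51682318, -0.36036227]), np.float32(86.50058), (91.97264862060547, 49.15396499633789), None)
tray [array([ 0.442, -0.061]), array([ 0.637, -0.077]), array([ 0.42 , -0.422]), array([ 0.616, -0.432])]
nest(side) [array([0.579, 0.158]), array([0.434, 0.142]), array([0.423, 0.24 ]), array([0.574, 0.249])]
lamps 0 nan nan [nan nan nan]
key 6 239.0 255.5 [0.54968559 0.18534021 0.02      ]
reader base [array([0.692, 0.177]), array([0.802, 0.211]), array([0.773, 0.311])]
head top [array([0.68 , 0.264]), array([0.742, 0.288]), array([0.765, 0.213]), array([0.699, 0.182])]<stdin>:10: RuntimeWarning: Mean of empty slice.
  ret = ret.dtype.type(ret / rcount)
```

View pics/c2.png

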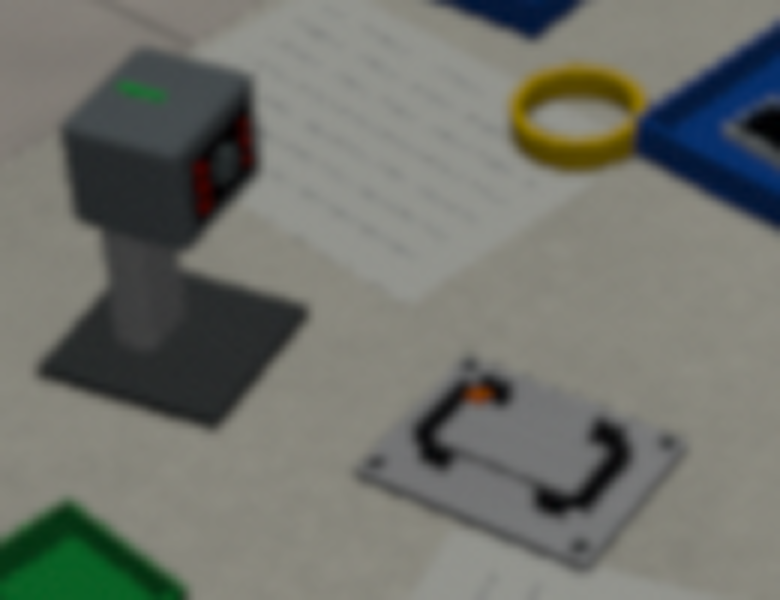

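The crop shows the nest with its orange key at crop (478,393), which is at full-image (239.7,255.5). The reader window faces the nest/robot side, at crop (224,163), full-image (197.3,217.2). The sizes check out (92×49 mm glass, 200×360 mm tray), so I'm moving above the glass.

```bash
python3 -m inch '[{"x":-0.025,"y":-0.0033},{"x":-0.025,"y":-0.0033},{"x":-0.025,"y":-0.0033},{"x":-0.025,"y":-0.0033},{"x":-0.025,"y":-0.0033},{"x":-0.025,"y":-0.0033},{"x":-0.025,"y":-0.0033},{"x":-0.025,"y":-0.0033},{"x":-0.025,"y":-0.0033},{"x":-0.022,"y":-0.003}]' 10
python3 -m inch '[{"turn":0.1,"z":0.02},{"turn":0.1,"z":0.02},{"turn":0.107,"z":0.02},{},{}]'
python3 - <<'E'
from h import *
im,m=snap('wrist','w1.png'); np.savez('pics/w1.npz',**m)
print(proj(m,[.542,-.247,.013]))
o=env.get_obs(); print(o['tcp_pos'],o['eef_rot'])
E
```

```text
[259.06482265 381.50706455]
[5.74605415e-01 5.92885402e-05 2.13987711e-01] [-5.02211462e-04  7.07105281e-01  7.07108030e-01 -3.21696954e-04]$[0]: bad value
$[0]: bad value
```

View pics/w1.png

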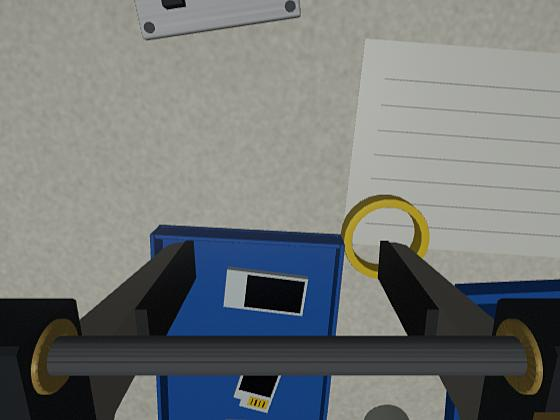

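The call was refused because every row needs all its keys, so nothing moved and the picture is unchanged. I'm retyping it with full rows.

```bash
python3 -m inch '[{"x":-0.025,"y":-0.0033,"z":0,"turn":0,"hand":0},{"x":-0.025,"y":-0.0033,"z":0,"turn":0,"hand":0},{"x":-0.025,"y":-0.0033,"z":0,"turn":0,"hand":0},{"x":-0.025,"y":-0.0033,"z":0,"turn":0,"hand":0},{"x":-0.025,"y":-0.0033,"z":0,"turn":0,"hand":0},{"x":-0.025,"y":-0.0033,"z":0,"turn":0,"hand":0},{"x":-0.025,"y":-0.0033,"z":0,"turn":0,"hand":0},{"x":-0.025,"y":-0.0033,"z":0,"turn":0,"hand":0},{"x":-0.025,"y":-0.0033,"z":0,"turn":0,"hand":0},{"x":-0.022,"y":-0.003,"z":0,"turn":0,"hand":0}]' 10
python3 -m inch '[{"x":0,"y":0,"z":0.02,"turn":0.1,"hand":0},{"x":0,"y":0,"z":0.02,"turn":0.1,"hand":0},{"x":0,"y":0,"z":0.02,"turn":0.107,"hand":0},{"x":0,"y":0,"z":0,"turn":0,"hand":0},{"x":0,"y":0,"z":0,"turn":0,"hand":0}]'
python3 - <<'E'
from h import *
im,m=snap('wrist','w1.png'); np.savez('pics/w1.npz',**m)
print(proj(m,[.542,-.247,.013]))
u,v=proj(m,[.542,-.247,.013]).astype(int)
for r in (75,85,95):print(glass(im,m,.013,(max(0,u-r),max(0,v-120),u+r,v+110)))
E
```

```text
time: 1.03
tcp_pos: [0.5418, -0.2485, 0.2143]
eef_rot: [-0.0, 0.707, 0.707, -0.0]
force: [0.5, 0.3, -0.3]
width: 0.0924
gripper_force: 0.0
time: 1.45
tcp_pos: [0.5415, -0.2464, 0.1535]
eef_rot: [-0.001, 0.806, 0.592, -0.0]
force: [-0.4, -0.4, 0.4]
width: 0.0915
gripper_force: 0.0
[287.20275465 194.73109909]
(array([ 0.54212317, -0.24306937]), np.float32(-107.53042), (91.2818374633789, 46.40016174316406), array([ 0.53965849, -0.27820145]))
(array([ 0.54212317, -0.24306937]), np.float32(-107.53042), (91.2818374633789, 46.40016174316406), array([ 0.53965849, -0.27820145]))
(array([ 0.54212317, -0.24306937]), np.float32(-107.53042), (91.2818374633789, 46.40016174316406), array([ 0.54176916, -0.28017306]))
```

View pics/w1.png

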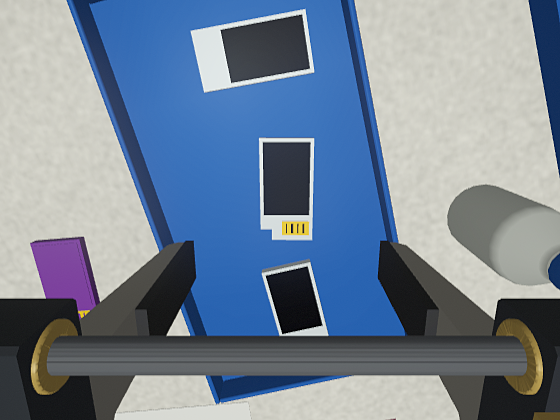

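The close view shows the labelled glass at (287,190), squared between the fingers, with its notch at the lower left (265,234). It measures 91×46 mm at yaw -107.5°, which matches the tool. Going down.

```bash
python3 -m inch '[{"x":0.0033,"y":-0.0004,"z":0.025,"turn":0,"hand":0},{"x":0,"y":0,"z":0.025,"turn":0,"hand":0},{"x":0,"y":0,"z":0.025,"turn":0,"hand":0},{"x":0,"y":0,"z":0.025,"turn":0,"hand":0},{"x":0,"y":0,"z":0.02,"turn":0,"hand":0},{"x":0,"y":0,"z":0.01,"turn":0,"hand":0},{"x":0,"y":0,"z":0.01,"turn":0,"hand":0},{"x":0,"y":0,"z":0.003,"turn":0,"hand":0},{"x":0,"y":0,"z":0.001,"turn":0,"hand":0},{"x":0,"y":0,"z":0,"turn":0,"hand":0}]'
```

```text
time: 2.33
tcp_pos: [0.5438, -0.2443, 0.0118]
eef_rot: [0.001, 0.807, 0.591, 0.0]
force: [-0.6, -0.8, 0.2]
width: 0.0919
gripper_force: 0.0
```

```bash
python3 -m inch '[{"x":0.0,"y":-0.001,"z":0.002,"turn":0,"hand":0},{"x":0,"y":0,"z":0.0015,"turn":0,"hand":0},{"x":0,"y":0,"z":0,"turn":0,"hand":0.3},{"x":0,"y":0,"z":0,"turn":0,"hand":0.7},{"x":0,"y":0,"z":0,"turn":0,"hand":0.7},{"x":0,"y":0,"z":0,"turn":0,"hand":0.7},{"x":0,"y":0,"z":0,"turn":0,"hand":0.7},{"x":0,"y":0,"z":0,"turn":0,"hand":0.7},{"x":0,"y":0,"z":0,"turn":0,"hand":0.7},{"x":0,"y":0,"z":0,"turn":0,"hand":0.7}]' 15
```

```text
time: 3.17
tcp_pos: [0.5419, -0.2435, 0.0071]
eef_rot: [-0.0, 0.807, 0.591, -0.0]
force: [-0.0, -0.4, 0.8]
width: 0.0456
gripper_force: 15.0
```

Gripped at 45.6 mm. Lifting and moving to a point short of the nest for a look.

```bash
python3 -m inch '[{"x":0,"y":0,"z":-0.01,"turn":0,"hand":0.7},{"x":0,"y":0,"z":-0.02,"turn":0,"hand":0.7},{"x":0,"y":0,"z":-0.027,"turn":0,"hand":0.7},{"x":0,"y":0,"z":-0.027,"turn":0,"hand":0.7},{"x":0,"y":0,"z":-0.027,"turn":0,"hand":0.7},{"x":0,"y":0,"z":-0.027,"turn":0,"hand":0.7},{"x":0,"y":0,"z":-0.027,"turn":0,"hand":0.7},{"x":0,"y":0,"z":-0.02,"turn":0,"hand":0.7}]' 15
python3 -m inch '[{"x":0.0239,"y":-0.0112,"z":0,"turn":0,"hand":0.7},{"x":0.0239,"y":-0.0112,"z":0,"turn":0,"hand":0.7},{"x":0.0239,"y":-0.0112,"z":0,"turn":0,"hand":0.7},{"x":0.0239,"y":-0.0112,"z":0,"turn":0,"hand":0.7},{"x":0.0239,"y":-0.0112,"z":0,"turn":0,"hand":0.7},{"x":0.0239,"y":-0.0112,"z":0,"turn":0,"hand":0.7},{"x":0.0239,"y":-0.0112,"z":0,"turn":0,"hand":0.7},{"x":0.0239,"y":-0.0112,"z":0,"turn":0,"hand":0.7},{"x":0.0239,"y":-0.0112,"z":0,"turn":0,"hand":0.7},{"x":0.0239,"y":-0.0112,"z":0,"turn":0,"hand":0.7},{"x":0.0239,"y":-0.0112,"z":0,"turn":0,"hand":0.7},{"x":0.0239,"y":-0.0112,"z":0,"turn":0,"hand":0.7}]'
python3 -m inch '[{"x":0,"y":0,"z":0,"turn":0,"hand":0.7},{"x":0,"y":0,"z":0,"turn":0,"hand":0.7}]'
python3 - <<'E'
from h import *
im,m=snap('wrist','w2.png'); np.savez('pics/w2.npz',**m)
s,ms=snap('scene','s2.png');np.savez('pics/s2.npz',**ms)
d,md=snap('side','d2.png');np.savez('pics/d2.npz',**md)
E
```

```text
time: 3.83
tcp_pos: [0.5425, -0.2438, 0.1956]
eef_rot: [0.002, 0.807, 0.591, 0.001]
force: [0.1, -0.3, 0.2]
width: 0.0458
gripper_force: 15.0
time: 4.83
tcp_pos: [0.5001, 0.0718, 0.1928]
eef_rot: [0.0, 0.807, 0.591, 0.0]
force: [-0.1, 0.4, 0.1]
width: 0.0455
gripper_force: 15.0
time: 5.0
tcp_pos: [0.5002, 0.0714, 0.1926]
eef_rot: [0.0, 0.806, 0.592, 0.0]
force: [-0.9, -0.9, -1.7]
width: 0.046
gripper_force: 15.0
```

View pics/w2.png

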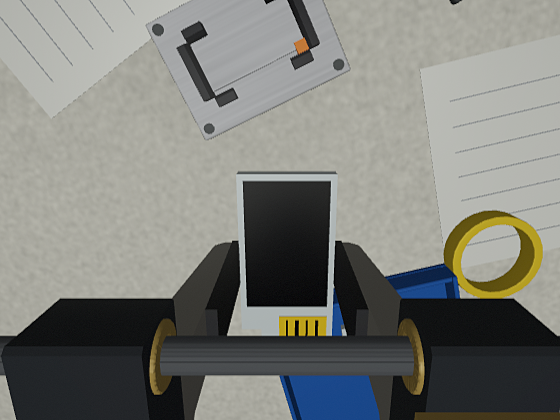

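The wrist view shows the glass held squarely (label end at 303,327). The nest is at the top: key at (302,46), base corner holes at (158,30), (209,128), (338,65). It is cut off, so I'm advancing 60 mm along tool x.

```bash
python3 -m inch '[{"x":0.02,"y":0,"z":0,"turn":0,"hand":0.7},{"x":0.02,"y":0,"z":0,"turn":0,"hand":0.7},{"x":0.02,"y":0.0,"z":0,"turn":0,"hand":0.7},{"x":0,"y":0,"z":0,"turn":0,"hand":0.7},{"x":0,"y":0,"z":0,"turn":0,"hand":0.7}]'
python3 - <<'E'
from h import *
im,m=snap('wrist','w3.png'); np.savez('pics/w3.npz',**m)
s,ms=snap('scene','s3.png');d,md=snap('side','d3.png')
o=np.zeros((560,800,3),np.uint8);o[:280,:560]=im[:280]
o[280:560,:380]=cv2.resize(d[190:260,150:245],(380,280),interpolation=cv2.INTER_CUBIC)
o[280:560,400:720]=cv2.resize(s[150:235,335:415],(320,280),interpolation=cv2.INTER_CUBIC)
cv2.imwrite('pics/c3.png',o)
E
```

```text
time: 5.57
tcp_pos: [0.5189, 0.1271, 0.192]
eef_rot: [0.0, 0.807, 0.591, -0.0]
force: [-0.4, -0.5, -0.3]
width: 0.0459
gripper_force: 15.0
```

View pics/c3.png

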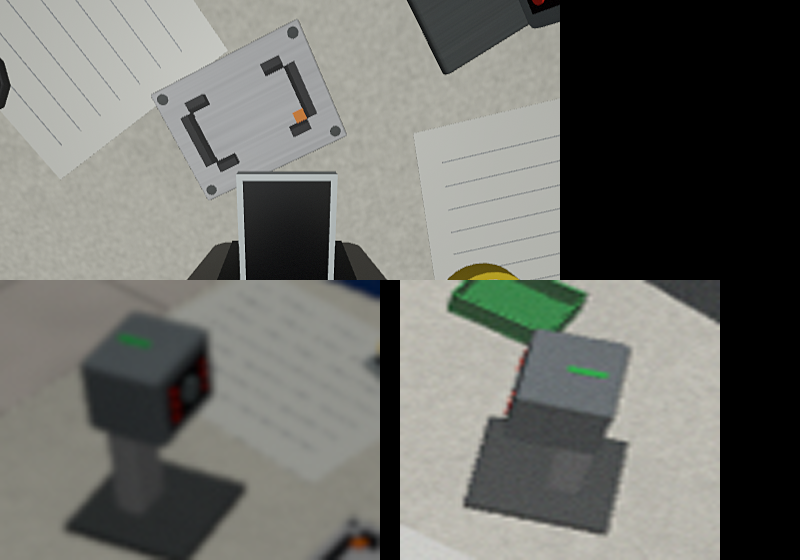

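The combined picture shows the nest whole: holes near (162,99), (293,32), (335,131), (211,190), key (300,116). The reader base edges meet at (446,74) in the wrist view. The side-view window is at crop (190,385).

```bash
python3 - <<'E'
from h import *
W=dict(np.load('pics/w3.npz'));S=dict(np.load('pics/scene0.npz'));D=dict(np.load('pics/side0.npz'))
im=cv2.imread('pics/w3.png');g=cv2.cvtColor(im,cv2.COLOR_BGR2GRAY);hsv=cv2.cvtColor(im,cv2.COLOR_BGR2HSV)
H=[]
for u,v in [(162,99),(211,190),(335,131),(293,32)]:
    p=g[v-9:v+10,u-9:u+10].astype(float); w=np.clip(120-p,0,None); yy,xx=np.mgrid[-9:10,-9:10]
    c=(u+(w*xx).sum()/w.sum(),v+(w*yy).sum()/w.sum()); H.append(ray(W,c,.010)[:2])
H=np.array(H);print(H.round(4),H.mean(0))
for a,b in [(0,3),(1,2)]: e=H[b]-H[a];print('x',np.hypot(*e),np.degrees(np.arctan2(e[1],e[0])))
for a,b in [(1,0),(2,3)]: e=H[b]-H[a];print('y',np.hypot(*e),np.degrees(np.arctan2(e[1],e[0]))-90)
k=cv2.inRange(hsv,(5,120,90),(22,255,255));k[:90]=0;k[140:]=0;k[:,:270]=0;k[:,330:]=0
v,u=np.nonzero(k);print('key',len(u),u.mean(),v.mean(),ray(W,(u.mean(),v.mean()),.02))
# nest plate outline
q=ray
P=[(152,95),(299,20),(346,132),(210,199)];print('plate',[ray(W,p,.01)[:2].round(4) for p in P])
B=np.array([ray(W,p,.008)[:2] for p in [(407,0),(446,74),(528,25)]]);print('rbase',B.round(4),np.degrees(np.arctan2(*(B[0]-B[1])[::-1]))-90,np.degrees(np.arctan2(*(B[2]-B[1])[::-1])))
T=np.array([ray(S,p,.185)[:2] for p in [(367.5,165.8),(392.5,170.3),(387.5,191.9),(364.2,187)]]);print('top',T.round(4),T.mean(0),[np.hypot(*(T[i]-T[(i+1)%4])).round(4) for i in range(4)],[np.degrees(np.arctan2(*(T[(i+1)%4]-T[i])[::-1])).round(1) for i in range(4)])
print('win',ray(D,(197.4,216.8),.15))
# held glass: far edge and sides at tcp height+~0
o=env.get_obs();z=o['tcp_pos'][2]+.006-.003+.0
print(o['tcp_pos'],o['eef_rot'],[ray(W,p,o['tcp_pos'][2]-.005)[:2].round(4) for p in [(238,175),(337,175)]])
E
```

```text
[[0.4344 0.2372]
 [0.4471 0.144 ]
 [0.578  0.162 ]
 [0.5653 0.2552]] [0.50619872 0.19957367]
x 0.1321566105581502 7.84408488512275
x 0.13215717901577853 7.8262168044994125
y 0.09406375619249434 7.796469184453628
y 0.09410496983235907 7.79683223055217
key 128 299.421875 115.359375 [0.55016749 0.18580782 0.02      ]
plate [array([0.427 , 0.2435]), array([0.5737, 0.2627]), array([0.5877, 0.1576]), array([0.4427, 0.1353])]
rbase [[0.6675 0.2499]
 [0.688  0.18  ]
 [0.7644 0.1984]] 16.3702883214724 13.54041638357445
top [[0.6756 0.2626]
 [0.748  0.2859]
 [0.7669 0.206 ]
 [0.7005 0.1868]] [0.7227332  0.23532072] [np.float64(0.076), np.float64(0.0821), np.float64(0.0692), np.float64(0.0798)] [np.float64(17.8), np.float64(-76.7), np.float64(-163.9), np.float64(108.2)]
win [0.6840097  0.23098419 0.15      ]
[0.51857183 0.12650779 0.19200997] [ 7.62176023e-05  8.07347843e-01  5.90075746e-01 -2.61572490e-04] [array([0.5099, 0.1748]), array([0.5554, 0.1604])]
```

```bash
python3 - <<'E'
from h import *
W=dict(np.load('pics/w3.npz'));im=cv2.imread('pics/w3.png');hsv=cv2.cvtColor(im,cv2.COLOR_BGR2HSV);g=hsv[...,2]
a=np.radians(7.8);R=np.array([[np.cos(a),np.sin(a)],[-np.sin(a),np.cos(a)]]);C=np.array([.5062,.1996])
f=lambda p,z:(R@(ray(W,p,z)[:2]-C)*1000)
k=cv2.inRange(hsv,(5,100,70),(22,255,255));k[:90]=0;k[140:]=0;k[:,:270]=0;k[:,330:]=0
v,u=np.nonzero(k);Q=np.array([f(p,.020) for p in zip(u,v)]);print('key span',np.percentile(Q,[2,98],axis=0).round(1))
d=(g<70).astype(np.uint8);d[:, :170]=0;d[:,325:]=0;d[:45]=0;d[172:]=0
n,l,st,ce=cv2.connectedComponentsWithStats(d)
for i in range(1,n):
    if st[i,4]>60:
        v,u=np.nonzero(l==i);Q=np.array([f(p,.023) for p in zip(u,v)]);print('wall',st[i,4],np.percentile(Q,[1,99],axis=0).round(1).tolist())
t=np.array([.5186,.1265]);z=.192+.006
# glass far edge & sides via pale mask rows
for p in [(238,176),(337,176),(238,173),(337,173)]:
    q=ray(W,p,z)[:2]-t; print('far',q@[.303,.953],q@[.953,-.303])
for y in (200,230): 
    r=g[y,215:365].astype(int); idx=np.nonzero(r>130)[0]; print(y,idx.min()+215,idx.max()+215,[ (ray(W,(x,y),z)[:2]-t)@[.953,-.303] for x in (idx.min()+215,idx.max()+215)])
E
```

```text
key span [[ 36.9 -25.1]
 [ 46.7 -14.8]]
wall 242 [[29.1, 24.3], [45.9, 33.8]]
wall 615 [[46.7, -23.3], [56.0, 23.4]]
wall 1133 [[-55.7, -33.4], [-27.1, 33.3]]
wall 194 [[29.1, -33.8], [45.8, -24.7]]
far 0.04504295026721641 -0.02143371811204372
far 0.045083226008735475 0.02333064072016097
far 0.0464176149204428 -0.02138659714279424
far 0.04645769192662547 0.023279117809118375
200 215 364 [np.float64(-0.032406227096977124), np.float64(0.03617791195781829)]
230 215 364 [np.float64(-0.03315041327578049), np.float64(0.03701110117465008)]
```

The pocket walls are centred on the plate, and the glass is centred in the grip. Nest seat is at (0.506,0.200), yaw 7.8°. The turn needed is -2.015 rad.

```bash
python3 -m inch '[{"x":0.022,"y":-0.0115,"z":0,"turn":0,"hand":0.7},{"x":0.022,"y":-0.0115,"z":0,"turn":0,"hand":0.7},{"x":0.0219,"y":-0.0115,"z":0,"turn":0,"hand":0.7},{"x":0,"y":0,"z":0,"turn":-0.11,"hand":0.7},{"x":0,"y":0,"z":0,"turn":-0.11,"hand":0.7},{"x":0,"y":0,"z":0,"turn":-0.11,"hand":0.7},{"x":0,"y":0,"z":0,"turn":-0.11,"hand":0.7},{"x":0,"y":0,"z":0,"turn":-0.11,"hand":0.7},{"x":0,"y":0,"z":0,"turn":-0.11,"hand":0.7},{"x":0,"y":0,"z":0,"turn":-0.11,"hand":0.7},{"x":0,"y":0,"z":0,"turn":-0.11,"hand":0.7},{"x":0,"y":0,"z":0,"turn":-0.11,"hand":0.7}]'
python3 -m inch '[{"x":0,"y":0,"z":0,"turn":-0.11,"hand":0.7},{"x":0,"y":0,"z":0,"turn":-0.11,"hand":0.7},{"x":0,"y":0,"z":0,"turn":-0.11,"hand":0.7},{"x":0,"y":0,"z":0,"turn":-0.11,"hand":0.7},{"x":0,"y":0,"z":0,"turn":-0.11,"hand":0.7},{"x":0,"y":0,"z":0,"turn":-0.11,"hand":0.7},{"x":0,"y":0,"z":0,"turn":-0.11,"hand":0.7},{"x":0,"y":0,"z":0,"turn":-0.11,"hand":0.7},{"x":0,"y":0,"z":0,"turn":-0.11,"hand":0.7},{"x":0,"y":0,"z":0,"turn":0,"hand":0.7},{"x":0,"y":0,"z":0,"turn":0,"hand":0.7}]'
python3 - <<'E'
from h import *
for i in range(4):
    o=env.get_obs();r=o['eef_rot'];print(o['tcp_pos'],2*np.degrees(np.arctan2(r[2],r[1])),r[[0,3]]); 
print(o['q'])
for n in ('wrist',): im,m=snap(n,'w4.png');np.savez('pics/w4.npz',**m)
E
```

```text
time: 6.72
tcp_pos: [0.5057, 0.1999, 0.1921]
eef_rot: [0.0, 0.428, 0.904, -0.0]
force: [-0.6, 0.1, -0.7]
width: 0.0457
gripper_force: 15.0
time: 7.63
tcp_pos: [0.5057, 0.2002, 0.1922]
eef_rot: [0.0, -0.049, 0.999, -0.0]
force: [-0.6, 0.2, -1.0]
width: 0.0459
gripper_force: 15.0
[0.50574522 0.20023626 0.19216174] 185.61798023680757 [ 2.58291769e-05 -5.29724145e-05]
[0.50574522 0.20023626 0.19216174] 185.61798023680757 [ 2.58291769e-05 -5.29724145e-05]
[0.50574522 0.20023626 0.19216174] 185.61798023680757 [ 2.58291769e-05 -5.29724145e-05]
[0.50574522 0.20023626 0.19216174] 185.61798023680757 [ 2.58291769e-05 -5.29724145e-05]
[ 1.54801022e-01  9.60608289e-02  1.71056019e+00 -1.13961994e-04
  1.33493145e+00 -1.51402093e+00]
```

```bash
python3 -m inch '[{"x":0,"y":0,"z":0.02,"turn":-0.036,"hand":0.7},{"x":0,"y":0,"z":0.025,"turn":0,"hand":0.7},{"x":0,"y":0,"z":0.025,"turn":0,"hand":0.7},{"x":0,"y":0,"z":0.025,"turn":0,"hand":0.7},{"x":0,"y":0,"z":0.025,"turn":0,"hand":0.7},{"x":0,"y":0,"z":0.02,"turn":0,"hand":0.7},{"x":0,"y":0,"z":0.01,"turn":0,"hand":0.7},{"x":0,"y":0,"z":0.008,"turn":0,"hand":0.7},{"x":0,"y":0,"z":0,"turn":0,"hand":0.7},{"x":0,"y":0,"z":0,"turn":0,"hand":0.7}]'
python3 - <<'E'
from h import *
o=env.get_obs();r=o['eef_rot'];print(o['tcp_pos'],2*np.degrees(np.arctan2(r[2],r[1])),r[[0,3]],o['force'],o['torque'])
E
```

```text
time: 8.52
tcp_pos: [0.5063, 0.201, 0.0348]
eef_rot: [0.001, -0.069, 0.998, 0.0]
force: [0.9, 0.7, -0.0]
width: 0.0457
gripper_force: 15.0
[0.50629397 0.20102363 0.03483736] 187.87620889122988 [5.03928554e-04 3.52087734e-05] [ 0.8850819   0.67056547 -0.01680743] [ 0.06491284 -0.0420977  -0.01411993]
```

```bash
python3 -m inch '[{"x":0,"y":0,"z":0.003,"turn":0,"hand":0.7},{"x":0,"y":0,"z":0.003,"turn":0,"hand":0.7},{"x":0,"y":0,"z":0.003,"turn":0,"hand":0.7},{"x":0,"y":0,"z":0,"turn":0,"hand":0.7}]'
python3 -m inch '[{"x":0,"y":0,"z":0.002,"turn":0,"hand":0.7},{"x":0,"y":0,"z":0.002,"turn":0,"hand":0.7},{"x":0,"y":0,"z":0.0015,"turn":0,"hand":0.7},{"x":0,"y":0,"z":0,"turn":0,"hand":0.7}]'
```

```text
time: 8.85
tcp_pos: [0.5055, 0.201, 0.0249]
eef_rot: [-0.0, -0.069, 0.998, -0.0]
force: [-0.9, -0.1, -0.9]
width: 0.0457
gripper_force: 15.0
time: 9.18
tcp_pos: [0.5062, 0.2005, 0.0202]
eef_rot: [0.0, -0.069, 0.998, -0.001]
force: [-1.0, -3.1, 3.5]
width: 0.0459
gripper_force: 15.0
```

```bash
python3 -m inch '[{"x":0,"y":0,"z":0.001,"turn":0,"hand":0.7},{"x":0,"y":0,"z":0,"turn":0,"hand":0.7},{"x":0,"y":0,"z":0,"turn":0,"hand":0.7}]'
python3 -m inch '[{"x":0,"y":0,"z":0.001,"turn":0,"hand":0.7},{"x":0,"y":0,"z":0,"turn":0,"hand":0.7},{"x":0,"y":0,"z":0,"turn":0,"hand":0.7}]'
python3 - <<'E'
from h import *
o=env.get_obs();r=o['eef_rot'];print(o['tcp_pos'],o['force'],o['torque'])
E
```

```text
time: 9.43
tcp_pos: [0.5061, 0.2004, 0.0192]
eef_rot: [0.0, -0.069, 0.998, -0.001]
force: [-2.3, -4.1, 6.1]
width: 0.0457
gripper_force: 15.0
time: 9.68
tcp_pos: [0.5062, 0.2004, 0.0188]
eef_rot: [0.0, -0.069, 0.998, -0.001]
force: [-4.0, -5.0, 10.8]
width: 0.0456
gripper_force: 15.0
[0.50617233 0.20036712 0.01877983] [-4.03146137 -4.97482091 10.82556455] [-0.81546489  0.60157191 -0.15643481]
```

```bash
python3 -m inch '[{"x":0.0006,"y":-0.0008,"z":0,"turn":0,"hand":0.7},{"x":0,"y":0,"z":0,"turn":0,"hand":0.7},{"x":0,"y":0,"z":0,"turn":0,"hand":0.7}]'
python3 - <<'E'
from h import *
o=env.get_obs();print(o['tcp_pos'],o['force'],o['torque'])
im,m=snap('wrist','w5.png');np.savez('pics/w5.npz',**m)
E
```

```text
time: 9.93
tcp_pos: [0.5061, 0.2002, 0.0186]
eef_rot: [0.001, -0.069, 0.998, 0.0]
force: [-0.8, -1.4, 6.5]
width: 0.0456
gripper_force: 15.0
[0.5061174  0.2002331  0.01862106] [-0.82321778 -1.40101568  6.50335982] [-0.22071379  0.24719363 -0.10773773]
```

Lateral force relieved, and the height is right for seated. Releasing, rising, and checking.

```bash
python3 -m inch '[{"x":0,"y":0,"z":0,"turn":0,"hand":0.5},{"x":0,"y":0,"z":0,"turn":0,"hand":0.3},{"x":0,"y":0,"z":0,"turn":0,"hand":0.1},{"x":0,"y":0,"z":0,"turn":0,"hand":0},{"x":0,"y":0,"z":0,"turn":0,"hand":0},{"x":0,"y":0,"z":0,"turn":0,"hand":0},{"x":0,"y":0,"z":0,"turn":0,"hand":0}]'
python3 -m inch '[{"x":0,"y":0,"z":-0.01,"turn":0,"hand":0},{"x":0,"y":0,"z":-0.02,"turn":0,"hand":0},{"x":0,"y":0,"z":-0.03,"turn":0,"hand":0},{"x":0,"y":0,"z":-0.03,"turn":0,"hand":0},{"x":0,"y":0,"z":-0.03,"turn":0,"hand":0},{"x":0,"y":0,"z":-0.02,"turn":0,"hand":0},{"x":0,"y":0,"z":0,"turn":0,"hand":0},{"x":0,"y":0,"z":0,"turn":0,"hand":0}]'
python3 - <<'E'
from h import *
im,m=snap('wrist','w6.png');np.savez('pics/w6.npz',**m)
u,v=proj(m,[.506,.2,.024]).astype(int);print(u,v)
y0=max(0,v-150);x0=max(0,u-160);print(x0,y0)
d,_=snap('side');c=cv2.resize(im[y0:v+130,x0:u+160],None,fx=1.6,fy=1.6,interpolation=cv2.INTER_CUBIC)
e=cv2.resize(d[243:290,215:280],None,fx=4,fy=4,interpolation=cv2.INTER_CUBIC)
o=np.zeros((600,800,3),np.uint8);h,w=min(600,c.shape[0]),min(540,c.shape[1]);o[:h,:w]=c[:h,:w];o[:e.shape[0],540:]=e[:,:260]
cv2.imwrite('pics/c6.png',o)
E
```

```text
time: 10.57
tcp_pos: [0.5051, 0.2001, 0.0174]
eef_rot: [-0.0, -0.069, 0.998, 0.0]
force: [0.3, 0.3, 0.5]
width: 0.0835
gripper_force: 0.0
time: 11.23
tcp_pos: [0.5061, 0.2003, 0.1591]
eef_rot: [0.002, -0.069, 0.998, 0.0]
force: [0.0, -0.3, -0.6]
width: 0.092
gripper_force: 0.0
285 192
125 42
```

View pics/c6.png

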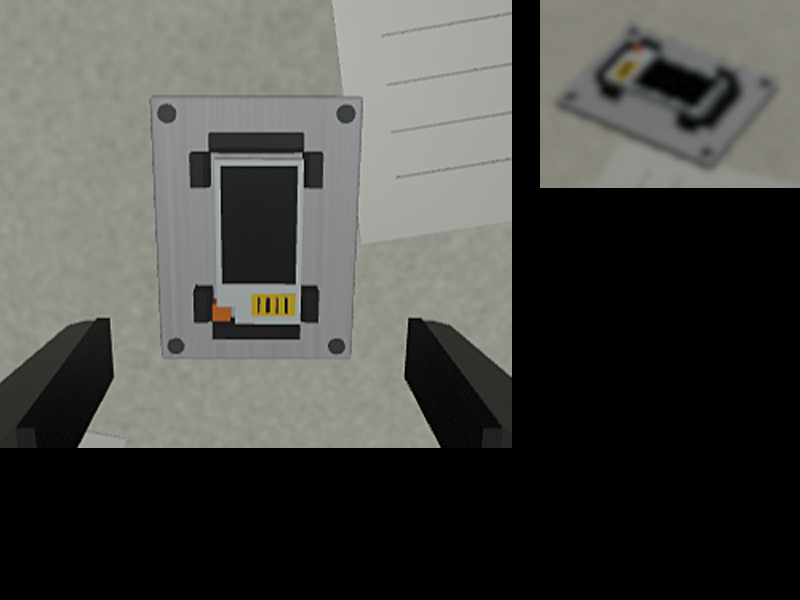

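The picture shows the glass in the pocket with the yellow label up at (273,305) and the notch around the orange key at (222,313), between all the walls. A quick numeric check of squareness and tilt follows.

```bash
python3 - <<'E'
from h import *
W=dict(np.load('pics/w6.npz'));im=cv2.imread('pics/w6.png');hsv=cv2.cvtColor(im,cv2.COLOR_BGR2HSV)
g=hsv[...,2]
a=np.radians(7.8);R=np.array([[np.cos(a),np.sin(a)],[-np.sin(a),np.cos(a)]]);C=np.array([.5062,.1996])
f=lambda p,z:(R@(ray(W,p,z)[:2]-C)*1000)
H=[]
for u,v in [(167,113),(346,113),(336,346),(176,346)]:
    u=int(u/1.6+125);v=int(v/1.6+42);p=g[v-8:v+9,u-8:u+9].astype(float);w=np.clip(110-p,0,None);yy,xx=np.mgrid[-8:9,-8:9]
    H.append(f((u+(w*xx).sum()/w.sum(),v+(w*yy).sum()/w.sum()),.01))
H=np.array(H);print('holes',H.round(1).tolist(),H.mean(0))
# black screen quad: smooth test of flatness (shape at z=.024)
k=(g<60).astype(np.uint8);n,l,st,ce=cv2.connectedComponentsWithStats(k)
i=l[int(225/1.6+42),int(260/1.6+125)];c,_=cv2.findContours((l==i).astype(np.uint8),0,1);c=max(c,key=cv2.contourArea)
P=np.array([f(p[0],.024) for p in c],np.float32);r=cv2.minAreaRect(P);print('screen',r);print(cv2.boxPoints(r))
ap=cv2.approxPolyDP(c,4,True)[:,0];print([f(p,.024).round(1).tolist() for p in ap])
for p in [(214,158),(303,158),(298,325),(236,322),(217,300)]: print(f((p[0]/1.6+125,p[1]/1.6+42),.024).round(1))
E
```

```text
holes [[-65.9, -47.1], [-65.9, 47.1], [66.2, 47.0], [66.2, -47.1]] [ 0.12844035 -0.04022611]
screen ((-8.603984832763672, 1.3654804229736328), (62.16017532348633, 39.6594352722168), 0.10216835886240005)
[[-39.719383  21.139744]
 [-39.648663 -18.519627]
 [ 22.511414 -18.408783]
 [ 22.440693  21.250587]]
[[-39.6, -17.9], [22.5, -18.0], [22.4, 21.1], [-39.7, 20.8]]
[-43.9 -21.3]
[-44.   24.3]
[47.7 23.6]
[ 46.  -10.8]
[ 33.1 -21.1]
```

Flat (the screen's width agrees at both ends), yaw 0.1°, and about 1.3 mm off centre, within the clearance: seated. Before regrasping I'm using the free hand to look at the reader head from above for a better fix on its pose.

```bash
python3 -m inch '[{"x":0,"y":0,"z":-0.0275,"turn":0,"hand":0},{"x":0,"y":0,"z":-0.0275,"turn":0,"hand":0},{"x":0,"y":0,"z":-0.0275,"turn":0,"hand":0},{"x":0,"y":0,"z":-0.0275,"turn":0,"hand":0},{"x":-0.0238,"y":-0.0046,"z":0,"turn":0.11,"hand":0},{"x":-0.0238,"y":0,"z":0,"turn":0,"hand":0},{"x":-0.0238,"y":0,"z":0,"turn":0,"hand":0},{"x":-0.0238,"y":0,"z":0,"turn":0,"hand":0},{"x":-0.0238,"y":0,"z":0,"turn":0,"hand":0},{"x":-0.0238,"y":0,"z":0,"turn":0,"hand":0},{"x":-0.0238,"y":0,"z":0,"turn":0,"hand":0},{"x":-0.0238,"y":0,"z":0,"turn":0,"hand":0}]'
python3 -m inch '[{"x":0,"y":0,"z":0,"turn":0.12,"hand":0},{"x":0,"y":0,"z":0,"turn":0.12,"hand":0},{"x":0,"y":0,"z":0,"turn":0.12,"hand":0},{"x":0,"y":0,"z":0,"turn":0.12,"hand":0},{"x":0,"y":0,"z":0,"turn":0.12,"hand":0},{"x":0,"y":0,"z":0,"turn":0.12,"hand":0},{"x":0,"y":0,"z":0,"turn":0.12,"hand":0},{"x":0,"y":0,"z":0,"turn":0.12,"hand":0},{"x":0,"y":0,"z":0,"turn":0.12,"hand":0},{"x":0,"y":0,"z":0,"turn":0.12,"hand":0},{"x":0,"y":0,"z":0,"turn":0.12,"hand":0},{"x":0,"y":0,"z":0,"turn":0.12,"hand":0}]'
python3 -m inch '[{"x":0,"y":0,"z":0,"turn":0,"hand":0},{"x":0,"y":0,"z":0,"turn":0,"hand":0}]'
python3 - <<'E'
from h import *
im,m=snap('wrist','w7.png');np.savez('pics/w7.npz',**m)
T=[(.6756,.2626),(.748,.2859),(.7669,.206),(.7005,.1868)]
print([proj(m,[*t,.185]).round() for t in T])
c=np.array([proj(m,[*t,.185]) for t in T]).mean(0);hsv=cv2.cvtColor(im,cv2.COLOR_BGR2HSV)
print(env.get_obs()['tcp_pos'],c)
for v in range(20,300,14): print(v,[tuple(hsv[v,u].tolist()) [2] for u in range(120,480,14)])
E
```

```text
time: 12.33
tcp_pos: [0.6961, 0.2034, 0.2645]
eef_rot: [-0.002, -0.014, 1.0, -0.0]
force: [0.6, 0.1, 0.7]
width: 0.092
gripper_force: 0.0
time: 13.33
tcp_pos: [0.695, 0.2034, 0.2645]
eef_rot: [-0.002, 0.651, 0.759, -0.002]
force: [-0.5, 0.5, 0.4]
width: 0.0917
gripper_force: 0.0
time: 13.5
tcp_pos: [0.6953, 0.2034, 0.2653]
eef_rot: [-0.001, 0.647, 0.762, -0.001]
force: [-0.5, 0.5, 0.1]
width: 0.0923
gripper_force: 0.0
[array([271., 125.]), array([385., 108.]), array([385., 226.]), array([289., 237.])]
[0.69539779 0.20347653 0.26581557] [332.43038123 173.99008436]
20 [151, 147, 150, 147, 149, 153, 151, 150, 152, 153, 152, 148, 150, 153, 151, 154, 147, 150, 150, 154, 155, 153, 153, 151, 148, 146]
34 [150, 147, 150, 150, 149, 148, 151, 150, 153, 152, 153, 155, 149, 149, 151, 154, 153, 149, 154, 151, 153, 146, 151, 151, 147, 151]
48 [149, 148, 162, 154, 151, 150, 150, 155, 154, 152, 151, 150, 147, 155, 147, 158, 151, 145, 156, 157, 155, 154, 152, 153, 152, 154]
62 [172, 153, 157, 155, 152, 157, 148, 151, 152, 155, 148, 159, 150, 151, 152, 154, 158, 152, 149, 151, 148, 151, 155, 153, 154,
[... 1368 characters left out ...]
00, 98, 93, 87, 78, 147, 153, 150, 152, 147, 145, 151]
230 [152, 151, 156, 152, 152, 155, 159, 156, 149, 170, 170, 169, 170, 162, 155, 157, 152, 156, 153, 151, 154, 152, 152, 152, 152, 149]
244 [150, 152, 154, 152, 50, 34, 155, 154, 153, 169, 169, 169, 168, 169, 168, 168, 168, 169, 151, 23, 37, 152, 152, 157, 147, 150]
258 [153, 157, 148, 55, 27, 28, 152, 152, 155, 168, 167, 168, 168, 165, 169, 167, 166, 166, 166, 19, 11, 47, 132, 153, 147, 153]
272 [146, 136, 51, 26, 23, 23, 153, 150, 167, 167, 167, 168, 129, 167, 167, 166, 165, 166, 145, 16, 15, 48, 47, 164, 164, 149]
286 [39, 51, 50, 18, 13, 10, 154, 148, 166, 166, 169, 154, 167, 166, 166, 166, 168, 168, 165, 17, 12, 12, 48, 47, 176, 145]
```

The head top (V 90–110) is clean. Fitting its rectangle at z = 0.185.

```bash
python3 - <<'E'
from h import *
W=dict(np.load('pics/w7.npz'));im=cv2.imread('pics/w7.png');hsv=cv2.cvtColor(im,cv2.COLOR_BGR2HSV)
k=((hsv[...,2]>82)&(hsv[...,2]<116)).astype(np.uint8);k[:85]=0;k[235:]=0;k[:,:255]=0;k[:,:][:,400:]=0
k=cv2.morphologyEx(k,cv2.MORPH_OPEN,np.ones((5,5)))
c,_=cv2.findContours(k,0,1);c=max(c,key=cv2.contourArea);print(cv2.contourArea(c),c[:,0].min(0),c[:,0].max(0))
P=np.array([ray(W,p[0],.185)[:2]*1000 for p in c],np.float32);r=cv2.minAreaRect(P);print(r);print(cv2.boxPoints(r).round(1).tolist())
o=env.get_obs();q=o['eef_rot'];print(2*np.degrees(np.arctan2(q[2],q[1])))
r_=np.array(r[0])/1000
for yaw in (14,16):
    a=np.radians(yaw);print(yaw,'window',r_-.0375*np.array([np.cos(a),np.sin(a)]),'glass ctr',r_-(.0375+.05+.045)*np.array([np.cos(a),np.sin(a)]))
E
```

```text
12070.0 [276  97] [386 221]
((721.34814453125, 244.81443786621094), (71.32463073730469, 82.00747680664062), 14.638267517089844)
[[676.5, 275.5], [697.2000122070312, 196.10000610351562], [766.2000122070312, 214.1999969482422], [745.5, 293.5]]
99.29675101161833
14 window [0.68496205 0.23574237] glass ctr [0.59278396 0.21275979]
16 window [0.68530083 0.23447804] glass ctr [0.59398097 0.20829249]
```

Reader yaw is 14.6–15°. Combining the views gives head centre (0.721,0.242), so the glass-centre target is (0.593,0.208,0.150). Returning to the nest.

```bash
python3 -m inch '[{"x":0,"y":0,"z":0,"turn":-0.119,"hand":0},{"x":0,"y":0,"z":0,"turn":-0.119,"hand":0},{"x":0,"y":0,"z":0,"turn":-0.119,"hand":0},{"x":0,"y":0,"z":0,"turn":-0.119,"hand":0},{"x":0,"y":0,"z":0,"turn":-0.119,"hand":0},{"x":0,"y":0,"z":0,"turn":-0.119,"hand":0},{"x":0,"y":0,"z":0,"turn":-0.119,"hand":0},{"x":0,"y":0,"z":0,"turn":-0.119,"hand":0},{"x":0,"y":0,"z":0,"turn":-0.119,"hand":0},{"x":0,"y":0,"z":0,"turn":-0.119,"hand":0},{"x":0,"y":0,"z":0,"turn":-0.119,"hand":0},{"x":0,"y":0,"z":0,"turn":-0.119,"hand":0}]'
python3 -m inch '[{"x":0,"y":0,"z":0,"turn":-0.117,"hand":0},{"x":0.0235,"y":0.0029,"z":0,"turn":0,"hand":0},{"x":0.0235,"y":0.0029,"z":0,"turn":0,"hand":0},{"x":0.0235,"y":0.0029,"z":0,"turn":0,"hand":0},{"x":0.0235,"y":0.0028,"z":0,"turn":0,"hand":0},{"x":0.0235,"y":0.0028,"z":0,"turn":0,"hand":0},{"x":0.0235,"y":0.0028,"z":0,"turn":0,"hand":0},{"x":0.0235,"y":0.0028,"z":0,"turn":0,"hand":0},{"x":0.0235,"y":0.0029,"z":0,"turn":0,"hand":0},{"x":0,"y":0,"z":0,"turn":0,"hand":0},{"x":0,"y":0,"z":0,"turn":0,"hand":0}]'
python3 - <<'E'
from h import *
o=env.get_obs();r=o['eef_rot'];print(o['tcp_pos'],2*np.degrees(np.arctan2(r[2],r[1])),r[[0,3]],o['time'])
E
```

```text
time: 14.55
tcp_pos: [0.6957, 0.2035, 0.2668]
eef_rot: [-0.001, -0.012, 1.0, -0.0]
force: [0.8, -0.4, 0.4]
width: 0.0919
gripper_force: 0.0
time: 15.47
tcp_pos: [0.506, 0.2013, 0.2675]
eef_rot: [0.0, -0.068, 0.998, -0.0]
force: [0.4, -0.3, -0.4]
width: 0.0918
gripper_force: 0.0
[0.50597603 0.20128276 0.267509  ] 187.77013775537873 [ 8.26086584e-05 -2.66069585e-05] 15.4667
```

```bash
python3 -m inch '[{"x":0,"y":-0.0004,"z":0.03,"turn":0,"hand":0},{"x":0,"y":0,"z":0.03,"turn":0,"hand":0},{"x":0,"y":0,"z":0.03,"turn":0,"hand":0},{"x":0,"y":0,"z":0.03,"turn":0,"hand":0},{"x":0,"y":0,"z":0.03,"turn":0,"hand":0},{"x":0,"y":0,"z":0.03,"turn":0,"hand":0},{"x":0,"y":0,"z":0.025,"turn":0,"hand":0},{"x":0,"y":0,"z":0.015,"turn":0,"hand":0},{"x":0,"y":0,"z":0.01,"turn":0,"hand":0},{"x":0,"y":0,"z":0.008,"turn":0,"hand":0},{"x":0,"y":0,"z":0,"turn":0,"hand":0},{"x":0,"y":0,"z":0,"turn":0,"hand":0}]'
```

```text
time: 16.47
tcp_pos: [0.5074, 0.2008, 0.0301]
eef_rot: [0.0, -0.067, 0.998, 0.0]
force: [-0.1, 0.5, 0.1]
width: 0.0921
gripper_force: 0.0
```

```bash
python3 -m inch '[{"x":0.0006,"y":0,"z":0.006,"turn":0,"hand":0},{"x":0,"y":0,"z":0.005,"turn":0,"hand":0},{"x":0,"y":0,"z":0,"turn":0,"hand":0.3},{"x":0,"y":0,"z":0,"turn":0,"hand":0.7},{"x":0,"y":0,"z":0,"turn":0,"hand":0.7},{"x":0,"y":0,"z":0,"turn":0,"hand":0.7},{"x":0,"y":0,"z":0,"turn":0,"hand":0.7},{"x":0,"y":0,"z":0,"turn":0,"hand":0.7},{"x":0,"y":0,"z":0,"turn":0,"hand":0.7},{"x":0,"y":0,"z":0,"turn":0,"hand":0.7}]' 15
```

```text
time: 17.3
tcp_pos: [0.5061, 0.2003, 0.0187]
eef_rot: [0.0, -0.067, 0.998, -0.0]
force: [0.7, -2.4, 0.8]
width: 0.0455
gripper_force: 15.0
```

```bash
python3 -m inch '[{"x":0,"y":0,"z":-0.005,"turn":0,"hand":0.7},{"x":0,"y":0,"z":-0.01,"turn":0,"hand":0.7},{"x":0,"y":0,"z":-0.025,"turn":0,"hand":0.7},{"x":0,"y":0,"z":-0.03,"turn":0,"hand":0.7},{"x":0,"y":0,"z":-0.03,"turn":0,"hand":0.7},{"x":0,"y":0,"z":-0.0293,"turn":0,"hand":0.7},{"x":-0.0216,"y":-0.001,"z":0,"turn":0,"hand":0.7},{"x":-0.0216,"y":-0.0011,"z":0,"turn":0,"hand":0.7},{"x":-0.0216,"y":-0.0011,"z":0,"turn":0,"hand":0.7},{"x":-0.0214,"y":-0.0011,"z":0,"turn":0,"hand":0.7},{"x":0,"y":0,"z":0,"turn":-0.064,"hand":0.7},{"x":0,"y":0,"z":0,"turn":-0.064,"hand":0.7}]'
python3 -m inch '[{"x":0,"y":0,"z":0,"turn":0,"hand":0.7},{"x":0,"y":0,"z":0,"turn":0,"hand":0.7},{"x":0,"y":0,"z":0,"turn":0,"hand":0.7}]'
python3 - <<'E'
from h import *
o=env.get_obs();r=o['eef_rot'];t=o['tcp_pos'];print(t,2*np.degrees(np.arctan2(r[2],r[1])),r[[0,3]],o['force'])
im,m=snap('wrist','w8.png');s,S=snap('scene','s8.png');d,D=snap('side','d8.png')
g=cv2.cvtColor(im,cv2.COLOR_BGR2HSV)[...,2]
a=2*np.arctan2(r[2],r[1]);X=np.array([np.cos(a),np.sin(a)]);Y=np.array([np.sin(a),-np.cos(a)])
k=(g<60).astype(np.uint8);n,l,st,ce=cv2.connectedComponentsWithStats(k)
i=l[tuple(proj(m,[*(t[:2]+.02*X),t[2]+.006])[::-1].astype(int))];v,u=np.nonzero(l==i);v,u=v[v<300],u[v<300]
P=np.array([ray(m,p,t[2]+.006)[:2]-t[:2] for p in zip(u,v)]);print('screen in tool x',np.percentile(P@X,[1,99]),'y',np.percentile(P@Y,[1,99]),len(u))
# label in scene & side views
for nm,j,M in (('scene',s,S),('side',d,D)):
    h=cv2.cvtColor(j,cv2.COLOR_BGR2HSV);q=cv2.inRange(h,(18,130,110),(35,255,255))
    c=proj(M,[*(t[:2]-.038*X),t[2]+.006]);vv,uu=np.nonzero(q);w=np.hypot(uu-c[0],vv-c[1])<15
    print(nm,'expected',c.round(1),'label',w.sum(),uu[w].mean() if w.any() else 0,vv[w].mean() if w.any() else 0)
E
```

```text
time: 18.3
tcp_pos: [0.593, 0.208, 0.1487]
eef_rot: [0.0, -0.132, 0.991, 0.0]
force: [0.2, 0.1, -1.0]
width: 0.0457
gripper_force: 15.0
time: 18.55
tcp_pos: [0.5919, 0.208, 0.1484]
eef_rot: [0.0, -0.13, 0.992, 0.0]
force: [0.2, 0.0, -0.2]
width: 0.0458
gripper_force: 15.0
[0.59189245 0.20804031 0.14841852] 194.88319260575545 [0.00019038 0.0001024 ] [ 0.17732808  0.04355978 -0.16156329]
screen in tool x [-0.01919349  0.03960923] y [-0.01888563  0.01998207] 9946
scene expected [345.9 175.5] label 18 344.3333333333333 174.0
side expected [212.3 220. ] label 5 211.8 222.4
```

The glass is held level and square in the grip, with its frosted edge at about (0.636,0.220,0.150). That is 50 mm from the window. Handing in.

```bash
python3 -c "
from station import env
print(env.job_done())"
```

```text
the job is handed in; nothing more can be done
None
```

I seated the notched glass in the nest with its notch over the orange key and released it. I then picked it up again and handed the job in holding it level, label up, frosted end facing the reader window about 5 cm away; the judge's verdict was not shown.

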